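# Walk a die block round to its fence

## Robot

A 7-joint arm with a two-finger parallel gripper is mounted at the origin on the work surface; the furniture and walls round the work are solid. World frame = base frame: x ahead of the robot, y to its left, z up, the work surface at z = 0. Lengths are in m, angles in rad, forces in N, time in s.
With the tool pointing down it reaches from about 0.35 to 0.9 m from the base axis. Payload 8.1 kg.
Tool frame: the origin (TCP) lies at the very end of the fingers, on their centre line; the grasp point (between the pads) lies 19 mm behind it (arm.tcp_to_grasp is the z of the grasp point in the tool frame, in m); z points along the fingers, y is the line along which they close (so a half turn about z gives the same grasp; the last joint's range is limited). The gripper opens to 92 mm and grips with 3 to 60 N. Pads are 19 mm wide; open, the fingers measure 130 mm over their backs; the gripper's body (75 mm by 190 mm) begins 47 mm behind the grasp point.
Start: joints at [1.016, 0.434, 0.025, 1.573, -0.012, 1.134, -0.075], TCP at [0.273, -0.562, 0.227] pointing down, gripper open.
Joint ranges: [-2.62, 2.62], [-0.44, 2.09], [-1.27, 1.32], [0.08, 2.57], [-1.32, 4.46], [0.12, 2], [-2.74, 2.74]. Speed limits (rad/s): [2.22, 2.22, 3.01, 3.01, 3.14, 3.14, 3.14].

## Interface

Orientations are given as a rotation vector (axis times angle).
In Python, from cell import readout, vision, sign_off, arm gives the robot as it stands. The module is installed in compiled form; this text tells all that it offers.
- The arm moves only by the shell command python3 -m creep 'ROWS' [FORCE]. ROWS is JSON, a list of rows, each a list of 5 numbers: the shift along the tool's x, y, z in units of 4 cm (1.0 is 4 cm), then the turn about the tool's z in units of 4 degrees (1.0 is 4 degrees), then the opening, from 0 (shut) to 1 (fully open). A call has 1 to 12 rows; each row shifts and turns the commanded pose from where the row before left it, along the tool's axes as they then stand; what a row does not reach is not made up. A row lasts 1/8 s, in which the tool goes at most 62.5 mm and 10.7 degrees, less where a joint would pass 70% of its speed; a pose out of reach is approached as far as the arm can. A call with a number of a shift or a turn outside -1 to 1 is refused whole. A call with a gripper value outside its range is refused whole. The fingers move at their own pace and stop on an object; FORCE is the grip in N (left out, the last holds). Time passes only in rows, so rows that do not move let the fingers close. It gives the time, the measured TCP pose, the force, the opening and the grip force at its end, in the units of the state.
- readout.observe(): the state, without advancing time (a new reading comes with each control period).
- vision.get_image(name): name is "side" or "top"; returns a dict with "pixels" (384x512x3 uint8, blue, green, red), "z_map" (384x512 float32, m along the optical axis (not along the pixel's ray), 0 where there is no reading), "camera_matrix" (3x3 intrinsics, pixels), "position" and "rotation" of the camera in the world. Camera axes: x right, y up, looking along -z (the intrinsics and any distortion apply to the point x, -y, -z); pixel columns grow to the right and rows downward; lengths in m; the calibration is good to about 2 mm. A picture is of the moment at which its call begins.
- sign_off(): hands the job in; it is judged then, once.
The state is a dict: "clock": time; "joints": joint angles; "dq": joint speeds; "joint_efforts": joint torques, N m; "position": TCP position; "ee_rot": TCP orientation; "force": force on the tool from outside, world axes, zero at the start; "ft_torque": the same for the moment, N m; "width": opening from 0.0 (shut) to 1.0 (fully open); "gripper_force": force on a finger pad.
Only numpy, scipy, OpenCV 4.12 (cv2) and the standard library are available. Lean on these libraries where they do the work, as an engineer would, in place of code of your own. Each camera call takes 0.05 s, during which the arm holds its last target. There are 200 camera calls.

## Task

Walk the heavy steel die block round (pushes at alternate corners will turn it) until its long face with the pouring mouth stands flat against the plain face of the steel fence, both ends of it touching and the whole face within the fence's length. Bring it nearly square before it gets there: it must not meet the fence while it stands clearly askew. Only push it gently along the table with the fingers, never gripping, lifting or tipping it, and leave everything else where it lies.

Things in the scene. Friction and masses are not known exactly. Their poses are not given: they have to be found in the camera images.
- die_block: Dark steel block (half mould), 130 long (y) x 95 deep (x) x 50 mm high, about 0.9 kg, slides freely; origin: centre of underside. Its +x long face (parting face) has the pouring mouth, an open notch 24 mm wide, 18 mm high; the -x face and the ends are plain. Starts 145 to 170 mm from the fence (origin to face), on the robot's side, turned 35 to 63 degrees anticlockwise (from above) out of square.
- fence: Steel angle fence fixed to the table beyond the block: upright wall 250 long (y), 12 thick, 50 mm high, foot and bolts behind. Origin: middle of its plain face at table height; the face is the plane x = 0 and looks along -x, to the robot. Block home: x axes parallel, block origin at x = -47.5 mm, within 60 mm of y = 0 (both in this frame).
- face_left (a point): Point on the die block's parting face, 10 mm above the table, at its +y end (65 mm from the middle); x = 0 in the fence's frame when it touches.
- face_right (a point): Point on the die block's parting face, 10 mm above the table, at its -y end (65 mm from the middle); x = 0 in the fence's frame when it touches.
- tin_box: Bystander: closed hinged grey tin, 87 x 116 x 39 mm, to the left of the work. Origin at the centre of its underside.
- crust_disc: Bystander: flat dark crust disc, about 92 mm across, 21 mm high, to the right of the work. Origin at the centre of its underside.
- offcut: Bystander: sawn wood offcut, 102 x 40 x 22 mm, long along its x, near left, on the robot's side of the tin. Origin at the centre of its underside.
- stick: Bystander: carved pale brown stick, 50 x 200 x 18 mm, long along its y, to the right of the fence. Origin at the centre of its underside.
- bar: Bystander: dark wooden bar, 52 x 202 x 24 mm, long along its y, to the left of the fence. Origin at the centre of its underside.
Things that resemble listed ones, but are neither listed nor needed, are in the scene too. What is shaped like the die_block but green or pink is not meant.

How it is judged:
By the outcome, as a careful person would: the job done as asked, in the order asked, and still so for the second after the job is handed in, with the robot touching nothing.
It also fails if it takes over 72 s, if anything falls off the work surface, if the arm or the gripper's body presses on something with over 40 N, if the wrist force passes 120 N, or if a joint passes its speed limit or range.

## Working session

There is one attempt and no reset: what is moved stays moved. The work goes in short steps, Python scripts to look and compute and a shell command to move; the robot and the scene stay as the last step left them, time stands still between calls to the robot, and variables do not carry over. Pictures are saved under pics/ and viewed, at most 10 in all, crops included, and the job is handed in when it is done.

```bash
mkdir -p pics; cat > h.py <<'E'
import numpy as np, cv2
from cell import readout, vision
def cloud(im):
    z=im["z_map"];K=im["camera_matrix"];v,u=np.mgrid[:384,:512]
    p=np.stack([(u-K[0,2])/K[0,0]*z,-(v-K[1,2])/K[1,1]*z,-z],-1)
    return p@np.array(im["rotation"]).T+np.array(im["position"])
E
python3 - <<'E'
from h import *
for n in("top","side"):
    im=vision.get_image(n);cv2.imwrite(f"pics/{n}0.png",im["pixels"]);np.savez(f"{n}0.npz",**im)
    print(n,im["position"],im["rotation"],im["camera_matrix"],im.keys())
print(readout.observe())
E
```

```text
top [ 0.23482011 -0.12159523  1.74557359] [ 0.11892415 -0.09353156 -1.56275759] [[459.54235923   0.         256.56901534]
 [  0.         459.54235923 189.21571786]
 [  0.           0.           1.        ]] dict_keys(['pixels', 'z_map', 'camera_matrix', 'position', 'rotation'])
side [-0.03621235  0.99906062  1.09588586] [ 0.23990619 -1.13443279 -2.4714574 ] [[465.29195423   0.         249.20868628]
 [  0.         465.29195423 198.76771047]
 [  0.           0.           1.        ]] dict_keys(['pixels', 'z_map', 'camera_matrix', 'position', 'rotation'])
{'clock': 0.1, 'joints': array([ 1.01642866,  0.43514987,  0.02496887,  1.57397716, -0.01156028,
        1.13399937, -0.07509735]), 'dq': array([ 0.00066822, -0.00247103, -0.00067866, -0.00244517, -0.00051358,
        0.00181275,  0.00168464]), 'joint_efforts': array([ 3.51867515e-03, -6.69125533e+01,  9.88210849e-01, -3.15147972e+01,
       -6.05961727e-02,  3.74296855e-02,  2.19382144e-05]), 'position': array([ 0.27259828, -0.56192649,  0.22603674]), 'ee_rot': array([-3.06052499e+00, -7.03253018e-01,  7.31179212e-04]), 'force': array([-0.26570189,  0.28669501,  0.45198822]), 'ft_torque': array([ 0.05985424, -0.00869898, -0.02029451]), 'gripper_force': 0.0, 'width': 1.0039591186413632}
```

View pics/top0.png

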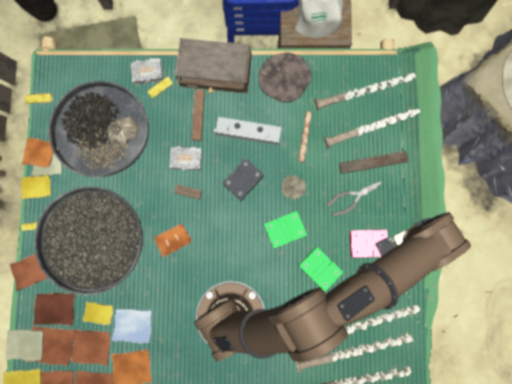

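View pics/side0.png

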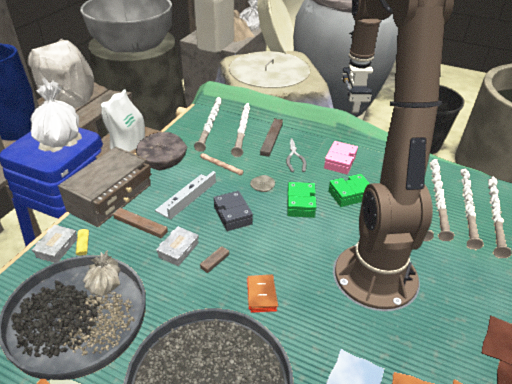

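The top view shows the dark block at (243,179), the fence at (248,129), the tin at (185,157), the disc at (293,186) and the offcut at (187,191). The stick is at (305,137) and the bar at (198,114). The side view agrees: block (233,209), fence (187,193).

```bash
cat > h.py <<'E'
import numpy as np, cv2
from scipy.spatial.transform import Rotation as R
from cell import readout, vision
def cloud(im):
    z=im["z_map"];K=im["camera_matrix"];v,u=np.mgrid[:384,:512]
    p=np.stack([(u-K[0,2])/K[0,0]*z,-(v-K[1,2])/K[1,1]*z,-z],-1)
    return p@R.from_rotvec(im["rotation"]).as_matrix().T+np.array(im["position"])
def plane(im,uv,h):
    K=im["camera_matrix"];uv=np.asarray(uv,float).reshape(-1,2)
    d=np.c_[(uv[:,0]-K[0,2])/K[0,0],-(uv[:,1]-K[1,2])/K[1,1],-np.ones(len(uv))]@R.from_rotvec(im["rotation"]).as_matrix().T
    o=np.array(im["position"]);return o+d*((h-o[2])/d[:,2])[:,None]
E
python3 - <<'E'
from h import *
np.set_printoptions(precision=4,suppress=True)
for n in("top","side"):
    im=dict(np.load(n+"0.npz"));P=cloud(im)
    boxes={"top":dict(block=(215,155,270,205),fence=(208,110,288,148),disc=(275,168,312,206),tin=(165,140,206,174),off=(170,180,205,202),table=(230,200,260,212)),
     "side":dict(block=(210,185,258,232),fence=(150,165,220,220),table=(230,235,250,260))}[n]
    for k,(a,b,c,d) in boxes.items():
        p=P[b:d,a:c];m=p[...,2]
        if k=="table":print(n,k,np.median(m));continue
        lo=dict(block=.04,fence=.035,disc=.01,tin=.025,off=.012)[k]
        mask=((m>lo)&(m<.08)).astype(np.uint8)
        nl,lab,st,ce=cv2.connectedComponentsWithStats(mask)
        i=1+np.argmax(st[1:,4]);q=p[lab==i]
        r=cv2.minAreaRect((q[:,:2]*1000).astype(np.float32))
        print(n,k,len(q),"z",np.percentile(q[:,2],[5,50,95]),"rect",r, cv2.boxPoints(r).round().tolist())
im=np.load("top0.npz")["pixels"]
cv2.imwrite("pics/c.png",cv2.resize(im[100:215,160:320],None,fx=5,fy=5,interpolation=cv2.INTER_CUBIC))
E
```

```text
top block 844 z [0.0435 0.05   0.057 ] rect ((506.1798400878906, -39.979705810546875), (96.3076171875, 129.9561309814453), 47.906925201416016) [[426.0, -32.0], [522.0, -119.0], [587.0, -48.0], [490.0, 39.0]]
top fence 273 z [0.0382 0.0489 0.0559] rect ((679.3486938476562, -53.227272033691406), (247.16510009765625, 31.73737335205078), 81.15389251708984) [[645.0, -173.0], [676.0, -178.0], [714.0, 66.0], [683.0, 71.0]]
top disc 432 z [0.0134 0.019  0.0262] rect ((479.3034973144531, -232.79598999023438), (87.82596588134766, 84.99969482421875), 88.99830627441406) [[436.0, -276.0], [521.0, -277.0], [523.0, -190.0], [438.0, -188.0]]
top tin 660 z [0.0315 0.0387 0.0455] rect ((586.2030029296875, 180.1075897216797), (116.75662994384766, 84.3179702758789), 87.02820587158203) [[541.0, 124.0], [625.0, 120.0], [631.0, 236.0], [547.0, 241.0]]
top off 230 z [0.0149 0.0225 0.0291] rect ((459.961181640625, 169.72509765625), (99.95596313476562, 33.6872673034668), 76.1761245727539) [[432.0, 125.0], [464.0, 117.0], [488.0, 214.0], [456.0, 222.0]]
top table -0.0003539543670545431
side block 796 z [0.0442 0.0517 0.0559] rect ((509.1363220214844, -41.593780517578125), (97.60334014892578, 138.208251953125), 48.5230712890625) [[425.0, -32.0], [529.0, -124.0], [593.0, -51.0], [490.0, 41.0]]
side fence 361 z [0.0365 0.0488 0.0548] rect ((682.605224609375, -55.23175048828125), (252.85267639160156, 36.878257751464844), 80.59576416015625) [[644.0, -177.0], [680.0, -183.0], [721.0, 66.0], [685.0, 73.0]]
side table 0.0014709695602079798
```

View pics/c.png

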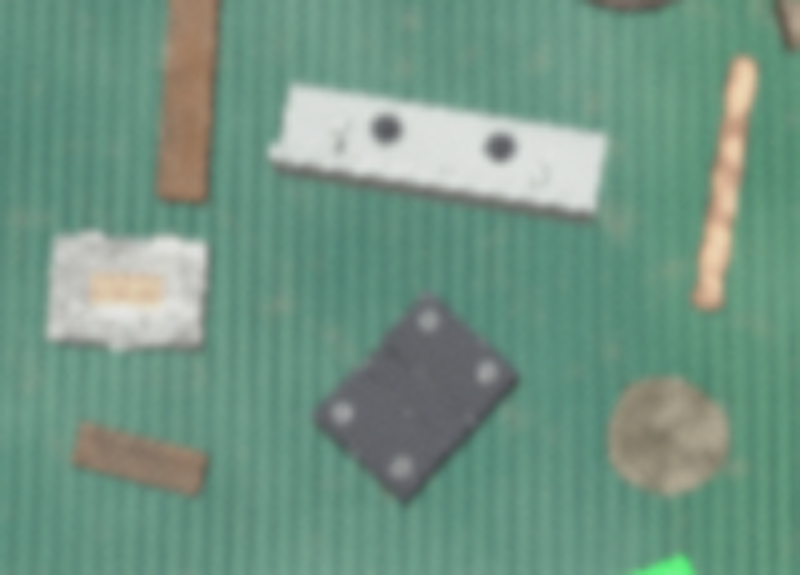

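The mouth notch is on the upper-left long face, at crop (395,355). The block's heading is about 48.1° and the fence's about -8.9°, so it needs a turn of about 57° clockwise. I'll push the back face with both open fingers and steer it through an arc.

```bash
python3 -m creep '[[0.4,-0.4,0,0,1],[0.75,-0.7,0,0,1],[0.75,-0.7,0,0,1],[0.75,-0.7,0,0,1],[0.75,-0.7,0,0,1],[0.75,-0.7,0,0,1],[0.75,-0.7,0,0,1],[0.75,-0.7,0,0,1],[0.75,-0.7,0,0,1],[0.75,-0.7,0,0,1],[0.75,-0.7,0,0,1],[0.75,-0.7,0,0,1]]' && python3 -m creep '[[0.2,-0.2,0,-0.55,1],[0,0,0.4,-1,1],[0,0,0.4,-1,1],[0,0,0.5,-1,1],[0,0,0.5,-1,1],[0,0,0.5,-1,1],[0,0,0.5,0,1],[0,0,0,0,1]]'
cat > t.py <<'E'
from h import *
s=readout.observe();p=s["position"]*1000;M=R.from_rotvec(s["ee_rot"]).as_matrix();x=M[:2,0];y=M[:2,1]
print("t",s["clock"],"tcp",p.round(1),"head",np.degrees(np.arctan2(x[1],x[0])).round(2),"F",s["force"].round(1),"tilt",M[:,2].round(3))
E
python3 t.py; python3 -c "
from t import *
d=np.array([451,-101])-p[:2];print('units to go',d@x/40,d@y/40)"
```

```text
clock: 1.6
position: [0.4428, -0.1185, 0.2266]
ee_rot: [3.062, 0.703, -0.0]
force: [1.2, -0.2, -0.0]
width: 0.998
gripper_force: 0.0
clock: 2.6
position: [0.445, -0.1097, 0.1135]
ee_rot: [-2.868, -1.279, 0.005]
force: [0.1, 0.5, 0.9]
width: 0.995
gripper_force: 0.0
t 2.6 tcp [ 445.  -109.7  113.5] head 48.06 F [0.1 0.5 0.9] tilt [-0.003  0.    -1.   ]
t 2.6 tcp [ 445.  -109.7  113.5] head 48.06 F [0.1 0.5 0.9] tilt [-0.003  0.    -1.   ]
units to go 0.2613635114746652 -0.032917449737852
```

```bash
python3 -m creep '[[0,0,0.4,0,0.9],[0,0,0.5,0,0.9],[0,0,0.5,0,0.9],[0,0,0.5,0,0.9],[0,0,0.4,0,0.9],[0,0,0.2,0,0.9],[0,0,0,0,0.9]]' && python3 t.py && python3 -m creep '[[0.15,0,0,0,0.9],[0.2,0,0,0,0.9],[0.2,0,0,0,0.9],[0.1,0,0,0,0.9],[0.1,0,0,0,0.9],[0.1,0,0,0,0.9],[0.05,0,0,0,0.9],[0.05,0,0,0,0.9],[0,0,0,0,0.9]]'
cat > m.py <<'E'
import sys
from t import *
np.set_printoptions(precision=1,suppress=True)
fx=np.array([.664,-.051]);fn=np.array([np.cos(np.radians(-8.85)),np.sin(np.radians(-8.85))]);ft=np.array([-fn[1],fn[0]])
for n in("top","side"):
    im=vision.get_image(n);P=cloud(im);z=P[...,2];g=im["pixels"].astype(int)
    dark=(g.max(-1)<125)&(g.max(-1)-g.min(-1)<45)
    m=(z>.04)&(z<.06)&dark&(P[...,0]>.38)&((P[...,:2]-fx)@fn<-.004)&(P[...,1]>-.19)&(P[...,1]<.11)
    nl,lab,st,ce=cv2.connectedComponentsWithStats(m.astype(np.uint8))
    i=1+np.argmax(st[1:,4]);q=P[lab==i][:,:2]
    r=cv2.minAreaRect((q*1000).astype(np.float32));b=cv2.boxPoints(r)/1000
    # fence frame corners
    f=(b-fx)@np.array([fn,ft]).T*1000
    print(n,st[i,4],"size",np.round(r[1],1),"ctr",np.round(r[0],1),"yaw",round(r[2],1),"fence-frame ctr",f.mean(0),"corners",f.round().tolist())
    if len(sys.argv)>1: cv2.imwrite(f"pics/{n}_{sys.argv[1]}.png",im["pixels"])
E
python3 m.py 1
```

```text
clock: 3.48
position: [0.4465, -0.1093, 0.0149]
ee_rot: [2.869, 1.28, -0.0]
force: [0.0, 0.2, 0.3]
width: 0.901
gripper_force: 0.0
t 3.475 tcp [ 446.5 -109.3   14.9] head 48.08 F [0.  0.2 0.3] tilt [-0. -0. -1.]
clock: 4.6
position: [0.4702, -0.0823, 0.0145]
ee_rot: [2.87, 1.277, -0.005]
force: [-4.9, -5.3, 3.9]
width: 0.904
gripper_force: 3.3
t 4.6 tcp [470.2 -82.3  14.5] head 47.99 F [-4.9 -5.3  3.9] tilt [-0.003 -0.002 -1.   ]
top 137 size [62.8 51. ] ctr [489.4   0.4] yaw 46.4 fence-frame ctr [-180.4   23.9] corners [[-219.0, 13.0], [-177.0, -16.0], [-142.0, 35.0], [-183.0, 64.0]]
side 89 size [104.7  47. ] ctr [477.4   7.7] yaw 17.3 fence-frame ctr [-193.4   29.3] corners [[-251.0, 27.0], [-230.0, -15.0], [-136.0, 31.0], [-157.0, 74.0]]
```

Contact is made at about 7 N. Next I'll start the steered arc.

```bash
python3 -m creep '[[0.07,0,0,0,0.9],[0.07,-0.02,0,0.25,0.9],[0.07,-0.05,0,0.5,0.9],[0.07,-0.05,0,0.5,0.9],[0.07,-0.05,0,0.5,0.9],[0.07,-0.05,0,0.5,0.9],[0.07,-0.05,0,0.5,0.9],[0.07,-0.05,0,0.5,0.9],[0.07,-0.05,0,0.5,0.9],[0.07,-0.05,0,0.5,0.9],[0.07,-0.05,0,0.5,0.9],[0,0,0,0,0.9]]'; python3 m.py 2
```

```text
clock: 6.2
position: [0.4816, -0.0469, 0.0144]
ee_rot: [3.041, 0.787, -0.005]
force: [-4.7, -2.2, 1.6]
width: 0.901
gripper_force: 2.4
t 6.2 tcp [481.6 -46.9  14.4] head 29.02 F [-4.7 -2.2  1.6] tilt [-0.003 -0.001 -1.   ]
top 32 size [51.7 12.8] ctr [520.5  46.3] yaw 10.7 fence-frame ctr [-156.8   74.1] corners [[-183.0, 71.0], [-179.0, 59.0], [-130.0, 77.0], [-135.0, 89.0]]
side 78 size [91.5 12.1] ctr [503.6  37.3] yaw 29.1 fence-frame ctr [-172.1   62.5] corners [[-212.0, 39.0], [-204.0, 30.0], [-132.0, 86.0], [-140.0, 95.0]]
```

View pics/side_2.png

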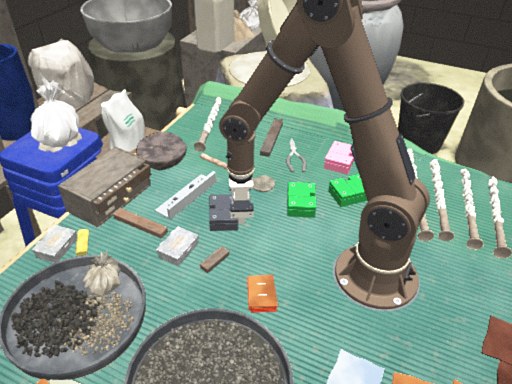

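View pics/top_2.png

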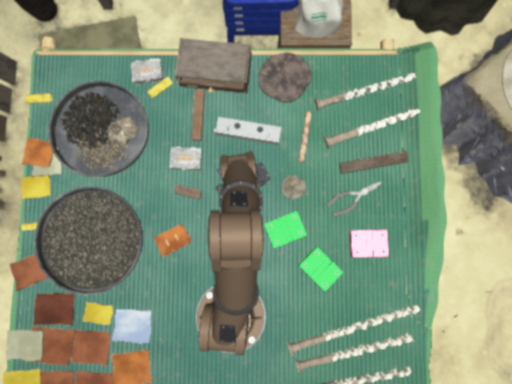

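The side view shows the block's left part ahead of the fingers at (222,210), turning with them. From above, the arm hides it. I'll continue, then back off to measure.

```bash
python3 -m creep '[[0.04,-0.02,0,0.25,0.9],[0.07,-0.05,0,0.5,0.9],[0.07,-0.05,0,0.5,0.9],[0.07,-0.05,0,0.5,0.9],[0.07,-0.05,0,0.5,0.9],[0.07,-0.05,0,0.5,0.9],[0.07,-0.05,0,0.5,0.9],[0.07,-0.05,0,0.5,0.9],[0.07,-0.05,0,0.5,0.9],[0.07,-0.05,0,0.5,0.9],[0.07,-0.05,0,0.5,0.9],[0,0,0,0,0.9]]'; python3 t.py; python3 -m creep '[[-0.1,0,0,0,0.9],[-0.3,0,0,0,0.9],[-0.5,0,-0.5,0,0.9],[-0.5,0,-0.8,0,0.9],[-0.7,0,-0.8,0,0.9],[-0.7,0,-0.5,0,0.9],[-0.5,0,0,0,0.9],[0,0,0,0,0.9]]'; python3 m.py 3
```

```text
clock: 7.8
position: [0.5032, -0.0168, 0.0144]
ee_rot: [-3.134, -0.222, 0.002]
force: [-3.5, -0.1, -1.2]
width: 0.898
gripper_force: 1.6
t 7.8 tcp [503.2 -16.8  14.4] head 8.11 F [-3.5 -0.1 -1.2] tilt [-0.002  0.    -1.   ]
clock: 8.8
position: [0.3718, -0.0359, 0.119]
ee_rot: [3.134, 0.221, 0.001]
force: [0.5, 0.3, 0.5]
width: 0.898
gripper_force: 0.0
t 8.8 tcp [371.8 -35.9 119. ] head 8.06 F [0.5 0.3 0.5] tilt [ 0. -0. -1.]
top 753 size [ 96.6 130.2] ctr [557.1  -8.7] yaw 7.1 fence-frame ctr [-112.1   25.3] corners [[-176.0, 75.0], [-141.0, -51.0], [-48.0, -24.0], [-84.0, 101.0]]
side 119 size [150.1  77.7] ctr [528.   10.6] yaw 59.8 fence-frame ctr [-143.8   40. ] corners [[-207.0, -16.0], [-135.0, -44.0], [-80.0, 96.0], [-153.0, 124.0]]
```

View pics/top_3.png

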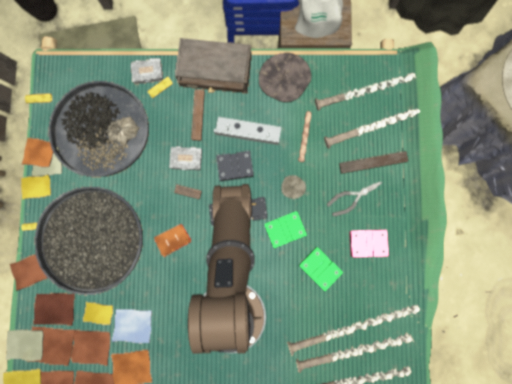

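The top view shows the block following neatly: it is at (236,166), at fence-frame x=-112, y=+25, with about 16-17° left to turn. I'll go back in, finish the turn and stop short of the fence.

```bash
python3 -m creep '[[0.5,0,0,0,0.9],[0.7,0,0.5,0,0.9],[0.7,0,0.8,0,0.9],[0.5,0,0.8,0,0.9],[0.4,0,0.5,0,0.9],[0.2,0,0,0,0.9],[0.1,0,0,0,0.9],[0.1,0,0,0,0.9],[0.07,0,0,0,0.9],[0.05,0,0,0,0.9],[0,0,0,0,0.9]]'; python3 t.py; python3 -m creep '[[0.05,-0.02,0,0.2,0.9],[0.07,-0.05,0,0.5,0.9],[0.07,-0.05,0,0.5,0.9],[0.07,-0.05,0,0.5,0.9],[0.07,-0.05,0,0.5,0.9],[0.07,-0.05,0,0.5,0.9],[0.07,-0.05,0,0.5,0.9],[0.07,-0.05,0,0.5,0.9],[0.07,-0.05,0,0.5,0.9],[0.07,-0.01,0,0.05,0.9],[0.07,0,0,0,0.9],[0.05,0,0,0,0.9]]'; python3 t.py;  python3 -m creep '[[-0.1,0,0,0,0.9],[-0.3,0,0,0,0.9],[-0.5,0,-0.5,0,0.9],[-0.5,0,-0.8,0,0.9],[-0.7,0,-0.8,0,0.9],[-0.7,0,-0.5,0,0.9],[-0.5,0,0,0,0.9],[0,0,0,0,0.9]]'; python3 m.py 4
cat > f.py <<'E'
from h import *
P=[];
for n in range(3):
    im=vision.get_image("top");c=cloud(im);g=im["pixels"].astype(int)
    for name,m in(("fence",(g.min(-1)>140)),("block",(g.max(-1)<125)&(g.max(-1)-g.min(-1)<45))):
        z=c[...,2];k=m&(z>.03 if name=="fence" else z>.04)&(z<.062)&(c[...,0]>.48)&(c[...,0]<.74)&(c[...,1]>-.2)&(c[...,1]<.1)
        nl,lab,st,ce=cv2.connectedComponentsWithStats(k.astype(np.uint8));i=1+np.argmax(st[1:,4])
        k=lab==i
        uv=[]
        for u in np.unique(np.nonzero(k)[1])[3:-3]:
            vs=np.nonzero(k[:,u])[0]; uv.append((u,vs.max()+.5 if name=="fence" else vs.min()-.5))
        q=plane(im,uv,.05)[:,:2]*1000
        vx,vy,x0,y0=cv2.fitLine(q.astype(np.float32),cv2.DIST_HUBER,0,.01,.01).ravel()
        if vy<0:vx,vy=-vx,-vy
        print(name,"heading",np.degrees(np.arctan2(-vx,vy)).round(2),"pt",x0.round(1),y0.round(1),end=" | ")
        if name=="fence": F=(x0,y0,vy,-vx)
        else: print("gap",[((F[0]-a[0])*F[2]+(F[1]-a[1])*F[3]).round(1) for a in(q[0],q[len(q)//2],q[-1])])
E
python3 f.py
```

```text
clock: 10.28
position: [0.5033, -0.0172, 0.0148]
ee_rot: [3.134, 0.221, -0.003]
force: [-4.6, -0.4, 4.2]
width: 0.903
gripper_force: 2.6
t 10.275 tcp [503.3 -17.2  14.8] head 8.08 F [-4.6 -0.4  4.2] tilt [-0.002 -0.    -1.   ]
clock: 11.78
position: [0.5343, -0.0002, 0.0145]
ee_rot: [3.132, -0.244, -0.006]
force: [-8.0, 0.4, 6.2]
width: 0.902
gripper_force: 4.0
t 11.775 tcp [ 5.343e+02 -2.000e-01  1.450e+01] head -8.9 F [-8.   0.4  6.2] tilt [-0.004  0.    -1.   ]
clock: 12.78
position: [0.4044, 0.0201, 0.1189]
ee_rot: [-3.132, 0.243, -0.0]
force: [1.0, -0.8, 0.5]
width: 0.902
gripper_force: 0.0
t 12.775 tcp [404.4  20.1 118.9] head -8.87 F [ 1.  -0.8  0.5] tilt [ 0.  0. -1.]
top 754 size [130.   96.3] ctr [587.3  -9.4] yaw 80.1 fence-frame ctr [-82.2  29.3] corners [[-132.0, -35.0], [-35.0, -37.0], [-33.0, 93.0], [-129.0, 95.0]]
side 121 size [144.9  74.8] ctr [568.7  24.1] yaw 41.8 fence-frame ctr [-105.7   59.5] corners [[-181.0, 27.0], [-123.0, -20.0], [-31.0, 92.0], [-89.0, 139.0]]
fence heading -9.32 pt 663.9 -53.5 | block heading -8.73 pt 635.5 -8.8 | gap [np.float64(48.4), np.float64(53.6), np.float64(32.9)]
fence heading -9.29 pt 664.0 -53.0 | block heading -8.73 pt 635.5 -8.8 | gap [np.float64(48.4), np.float64(53.6), np.float64(32.9)]
fence heading -9.34 pt 663.9 -53.3 | block heading -8.74 pt 635.5 -8.7 | gap [np.float64(48.4), np.float64(61.2), np.float64(32.8)]
```

The block is now square to the fence within about 0.5°, with a gap of about 35 mm. I'll push it straight to about 8 mm, then use shut fingers at the middle so it settles flat by itself.

```bash
python3 -m creep '[[0.5,0,0,0,0.9],[0.7,0,0.5,0,0.9],[0.7,0,0.8,0,0.9],[0.5,0,0.8,0,0.9],[0.4,0,0.5,0,0.9],[0.2,0,0,0,0.9],[0.1,0,0,0,0.9],[0.1,0,0,0,0.9],[0.07,0,0,0,0.9],[0.05,0,0,0.05,0.9],[0,0,0,0,0.9]]'; python3 -m creep '[[0.06,0,0,0,0.9],[0.07,0,0,0,0.9],[0.07,0,0,0,0.9],[0.07,0,0,0,0.9],[0.07,0,0,0,0.9],[0.07,0,0,0,0.9],[0.07,0,0,0,0.9],[0.07,0,0,0,0.9],[0.07,0,0,0,0.9],[0.05,0,0,0,0.9],[0,0,0,0,0.9]]'; python3 t.py;  python3 -m creep '[[-0.1,0,0,0,0.9],[-0.3,0,0,0,0.5],[-0.5,0,-0.5,0,0],[-0.5,0,-0.8,0,0],[-0.7,0,-0.8,0,0],[-0.7,0,-0.5,0,0],[-0.5,0,0,0,0],[0,0,0,0,0]]' 5; python3 m.py; python3 f.py
```

```text
clock: 14.4
position: [0.5352, -0.0001, 0.0149]
ee_rot: [-3.132, 0.249, 0.005]
force: [-7.0, 1.4, 3.8]
width: 0.9
gripper_force: 3.2
clock: 15.78
position: [0.5616, -0.0045, 0.0149]
ee_rot: [-3.132, 0.249, 0.005]
force: [-6.7, 1.4, 4.2]
width: 0.899
gripper_force: 3.1
t 15.775 tcp [561.6  -4.5  14.9] head -9.09 F [-6.7  1.4  4.2] tilt [-0.003  0.    -1.   ]
clock: 16.77
position: [0.4317, 0.0162, 0.119]
ee_rot: [-3.132, 0.249, -0.0]
force: [0.0, 0.0, -0.1]
width: 0.188
gripper_force: 0.0
t 16.775 tcp [431.7  16.2 119. ] head -9.08 F [ 0.   0.  -0.1] tilt [ 0.  0. -1.]
top 755 size [130.1  97.2] ctr [615.1 -13.7] yaw 81.3 fence-frame ctr [-54.1  29.4] corners [[-103.0, -36.0], [-5.0, -36.0], [-6.0, 95.0], [-103.0, 94.0]]
side 107 size [140.   69.2] ctr [597.7  23.2] yaw 38.4 fence-frame ctr [-76.9  63.1] corners [[-150.0, 35.0], [-99.0, -12.0], [-4.0, 91.0], [-55.0, 138.0]]
fence heading -9.32 pt 663.9 -53.4 | block heading -9.05 pt 662.5 -11.8 | gap [np.float64(9.0), np.float64(26.4), np.float64(5.6)]
fence heading -9.32 pt 664.0 -53.0 | block heading -8.69 pt 662.5 -12.4 | gap [np.float64(9.0), np.float64(26.4), np.float64(5.6)]
fence heading -9.27 pt 663.9 -53.6 | block heading -8.88 pt 662.6 -12.8 | gap [np.float64(9.0), np.float64(26.4), np.float64(5.7)]
```

```bash
python3 -m creep '[[0.5,0,0,0,0],[0.7,0,0.5,0,0],[0.7,0,0.8,0,0],[0.5,0,0.8,0,0],[0.4,0,0.5,0,0],[0.2,0,0,0,0],[0.1,0,0,0,0],[0.1,0,0,0,0],[0.07,0,0,0,0],[0.04,0,0,0,0],[0,0,0,0,0]]' 5; python3 -m creep '[[0.04,0,0,0,0],[0.04,0,0,0,0],[0.04,0,0,0,0],[0.03,0,0,0,0],[0.02,0,0,0,0],[0,0,0,0,0]]'; python3 f.py
```

```text
clock: 18.4
position: [0.5618, -0.0045, 0.015]
ee_rot: [-3.132, 0.249, 0.006]
force: [-7.0, 1.2, 5.2]
width: -0.0
gripper_force: 3.6
clock: 19.15
position: [0.5684, -0.0056, 0.0149]
ee_rot: [-3.132, 0.249, 0.006]
force: [-8.1, 1.0, 5.2]
width: 0.005
gripper_force: 3.7
fence heading -8.24 pt 655.2 -106.2 | block heading -6.27 pt 659.6 -62.3 | gap [np.float64(0.0), np.float64(2.2), np.float64(1.1)]
fence heading -8.72 pt 655.0 -107.3 | block heading -6.27 pt 659.6 -62.3 | gap [np.float64(0.4), np.float64(2.5), np.float64(1.3)]
fence heading -8.75 pt 654.9 -106.5 | block heading -6.27 pt 659.6 -62.3 | gap [np.float64(0.2), np.float64(2.3), np.float64(1.1)]
```

```bash
python3 -m creep '[[0.02,0,0,0,0],[0.02,0,0,0,0],[0,0,0,0,0]]'; python3 -m creep '[[0.015,0,0,0,0],[0.01,0,0,0,0],[0,0,0,0,0]]'
```

```text
clock: 19.68
position: [0.5698, -0.0058, 0.0149]
ee_rot: [-3.132, 0.249, 0.006]
force: [-6.3, 1.5, 5.7]
width: 0.006
gripper_force: 4.0
clock: 20.05
position: [0.5698, -0.0058, 0.0148]
ee_rot: [-3.132, 0.249, 0.009]
force: [-10.7, 1.8, 9.1]
width: 0.007
gripper_force: 5.7
```

```bash
python3 -m creep '[[0.02,0,0,0,0],[0.02,0,0,0,0],[0,0,0,0,0]]'; python3 -m creep '[[0.02,0,0,0,0],[0.02,0,0,0,0],[0,0,0,0,0],[0,0,0,0,0]]'
```

```text
clock: 20.42
position: [0.5697, -0.0058, 0.0146]
ee_rot: [-3.132, 0.248, 0.014]
force: [-16.1, 3.7, 12.0]
width: 0.004
gripper_force: 8.1
clock: 20.92
position: [0.5697, -0.0058, 0.0144]
ee_rot: [-3.132, 0.248, 0.018]
force: [-20.9, 3.2, 16.7]
width: 0.007
gripper_force: 10.6
```

```bash
python3 -m creep '[[-0.1,0,0,0,0],[-0.2,0,0,0,0],[-0.5,0,-0.4,0,0],[-0.7,0,-0.8,0,0],[-0.8,0,-0.8,0,0],[-0.8,0,-0.5,0,0],[-0.8,0,0,0,0],[0,0,0,0,0]]'; python3 m.py 5; python3 - <<'E'
import cv2
a=cv2.imread("pics/top_5.png")[105:185,200:300];b=cv2.imread("pics/side_5.png")[160:240,145:245]
cv2.imwrite("pics/fin.png",cv2.resize(cv2.hconcat([a,b]),None,fx=4,fy=4,interpolation=cv2.INTER_CUBIC))
E
```

```text
clock: 21.92
position: [0.4206, 0.018, 0.1153]
ee_rot: [-3.131, 0.248, -0.0]
force: [0.3, -0.2, -1.1]
width: 0.008
gripper_force: 0.0
t 21.925 tcp [420.6  18.  115.3] head -9.07 F [ 0.3 -0.2 -1.1] tilt [ 0.  0. -1.]
top 717 size [130.5  89.8] ctr [620.  -14.5] yaw 80.8 fence-frame ctr [-49.1  29.2] corners [[-94.0, -36.0], [-5.0, -36.0], [-4.0, 94.0], [-94.0, 95.0]]
side 117 size [151.   71.2] ctr [597.1   8.1] yaw 48.3 fence-frame ctr [-75.2  48.2] corners [[-146.0, 4.0], [-86.0, -35.0], [-4.0, 92.0], [-64.0, 131.0]]
```

View pics/fin.png

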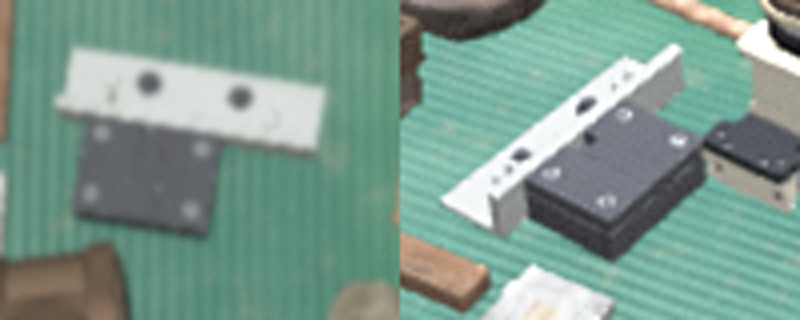

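The crop shows the block flush along the fence. In the left half its top-left corner is at (88,115) and its right corner at (222,140), with no gap at either end. Its back corners are both 94 mm from the fence, and the gripper is clear.

```bash
python3 -c "
from cell import sign_off
print(sign_off())"
```

```text
the job is handed in; nothing more can be done
None
```

The die block stands with its mouth face flat against the fence, no gap visible at either end and about 29 mm off the fence's middle; the gripper touched nothing else on the table, and the job was handed in at about 22 s.

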